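Unstack the plug lids and close each culture jar

TASK

The four grey plug lids are stacked on the wooden disc, the smallest on top; take the stack apart and close each of the four open white jars with the lid that fits its mouth. Each lid must end fully home, its plug in the mouth and its flange flat on the rim, with all the jars standing upright on the bench.

Things in the scene. Friction and masses are not known exactly. Their poses are not given: they have to be found in the camera images.
- lid_tiny_grip (a point): the tiny lid, loose grey plastic, on top of the stack at the start: round flange 34 mm across, 18 mm thick; below it a central round plug 14 mm across, 15 mm tall (33 mm in all; it stands on its plug). The point: centre of the flange, 9 mm below the top face, 24 mm above the plug's foot; z up. Grasp it across the flange, from above.
- lid_small_grip (a point): the small lid, loose grey plastic, third from the bottom at the start: round flange 46 mm across, 18 mm thick; below it a central round plug 24 mm across, 15 mm tall (33 mm in all; it stands on its plug). The point: centre of the flange, 9 mm below the top face, 24 mm above the plug's foot; z up. Grasp it across the flange, from above.
- lid_medium_grip (a point): the medium lid, loose grey plastic, second from the bottom at the start: round flange 58 mm across, 18 mm thick; below it a central round plug 36 mm across, 15 mm tall (33 mm in all; it stands on its plug). The point: centre of the flange, 9 mm below the top face, 24 mm above the plug's foot; z up. Grasp it across the flange, from above.
- lid_large_grip (a point): the large lid, loose grey plastic, at the bottom of the stack at the start: round flange 69 mm across, 18 mm thick; below it a central round plug 47 mm across, 15 mm tall (33 mm in all; it stands on its plug). The point: centre of the flange, 9 mm below the top face, 24 mm above the plug's foot; z up. Grasp it across the flange, from above.
- jar_tiny_mouth (a point): the open white jar with the tiny mouth, loose, 0.5 kg, 110 mm tall, standing on the bench: body 64 mm across, straight neck 30 mm across over the top 30 mm; mouth a round hole 22 mm across, 26 mm deep, dark inside. The point: centre of the mouth at rim height, z up. It takes the lid with the 34 mm flange, whose centre is 9 mm above this point when home.
- jar_small_mouth (a point): the open white jar with the small mouth, loose, 0.5 kg, 104 mm tall, standing on the bench: body 72 mm across, straight neck 42 mm across over the top 30 mm; mouth a round hole 34 mm across, 26 mm deep, dark inside. The point: centre of the mouth at rim height, z up. It takes the lid with the 46 mm flange, whose centre is 9 mm above this point when home.
- jar_medium_mouth (a point): the open white jar with the medium mouth, loose, 0.5 kg, 96 mm tall, standing on the bench: body 76 mm across, straight neck 54 mm across over the top 30 mm; mouth a round hole 46 mm across, 26 mm deep, dark inside. The point: centre of the mouth at rim height, z up. It takes the lid with the 58 mm flange, whose centre is 9 mm above this point when home.
- jar_large_mouth (a point): the open white jar with the large mouth, loose, 0.5 kg, 90 mm tall, standing on the bench: body 80 mm across, straight neck 65 mm across over the top 30 mm; mouth a round hole 57 mm across, 26 mm deep, dark inside. The point: centre of the mouth at rim height, z up. It takes the lid with the 69 mm flange, whose centre is 9 mm above this point when home.
There are look-alikes about, which are no part of the job. Leave any green look-alike of the part that bears jar_large_mouth alone.

How it is judged:
By the outcome, as a careful person would: the job done as asked, in the order asked, and still so for the second after the job is handed in, with the robot touching nothing.
It also fails if it takes over 128 s, if anything falls off the work surface, if the arm or the gripper's body presses on something with over 40 N, if the wrist force passes 120 N, or if a joint passes its speed limit or range.

ROBOT

A 6-joint arm with a two-finger parallel gripper is mounted at the origin on the work surface. World frame = base frame: x ahead of the robot, y to its left, z up, the work surface at z = 0. Lengths are in m, angles in rad, forces in N, time in s.
With the tool pointing down it reaches from about 0.25 to 0.725 m from the base axis. Payload 4 kg.
Tool frame: the origin (TCP) lies on the centre line of the jaws, within the pads' length; the fingertips stand ahead of it and the grasp point (between the pads) lies 11 mm behind it (bot.tip_extent is the z of the fingertips in the tool frame, in m); z points along the fingers, y is the direction in which the jaws open and shut (so a half turn about z gives the same grasp; the last joint's range is limited). The gripper opens to 85 mm and grips with 20 to 120 N. Pads are 22 mm wide; open, the fingers measure 114 mm over their backs; the gripper's body (76 mm by 85 mm) begins 54 mm behind the grasp point. The pads swing forward as they close: fully open they stand 13 mm farther back than shut.
Start: joints at [1.295, 0.241, 0.005, 1.335, 0, 1.571], TCP at [0.136, 0.481, 0.239] pointing down, gripper open.
Joint ranges: [-2.72, 2.72], [-1.05, 1.87], [-1.09, 1.28], [-1.99, 2.15], [-1.42, 1.44], [-3.14, 3.14]. Speed limits (rad/s): [2.79, 2.79, 3.14, 3.14, 3.14, 3.14].

INTERFACE

Orientations are given as a unit quaternion [x, y, z, w].
In Python, from workcell import bot gives the robot as it stands.
- The arm moves only by the shell command python3 -m jog 'ROWS'. ROWS is JSON, a list that holds one entry, the list of rows, each a list of 7 numbers: the shift along the world's x, y, z in m, then the turn, a rotation vector about the world's x, y, z in degrees, then the closure in counts, from 0 (fully open) to 255 (shut). In form: [[[tx, ty, tz, ax, ay, az, fingers], ...]]. A call has 1 to 10 rows; each row is the pose to reach, as a shift and turn from the pose commanded when the call began; what a row does not reach only later rows make up. A row lasts 1/12 s, in which the tool goes at most 41.7 mm and 7.16 degrees, less where a joint would pass 70% of its speed; a pose out of reach is approached as far as the arm can. A call with a gripper value outside its range is refused whole. The fingers move at their own pace and stop on an object; the grip force is fixed at half the most. Time passes only in rows, so rows that repeat a pose let the fingers close. It gives the time, the measured TCP pose, the force and the opening at its end, in the units of the state.
- bot.get_obs(): the state, without advancing time (a new reading comes with each control period).
- bot.camera(name): name is "side" or "top"; returns the picture (420x560x3 uint8, blue, green, red); there is no depth.
- bot.camera_model(name): a dict with "K" (3x3 intrinsics, pixels), "k1" (the pictures are not rectified: a ray, as slopes to the right and down, at radius r is drawn at 1 + k1 r^2 times it, then the intrinsics apply), "T" (4x4, takes a point from camera to world coordinates). Camera axes: x right, y down, z forward; pixel columns grow to the right and rows downward; lengths in m; the calibration is good to about 2 mm. A picture is of the moment at which its call begins. camera_model takes no time and is no camera call.
- bot.job_done(): hands the job in, once; it reports no verdict.
The state is a dict: "clock": time; "joint_pos": joint angles; "joint_vel": joint speeds; "tau": joint torques, N m; "eef_pos": TCP position; "tool_rot": TCP orientation; "ft_force": force on the tool from outside, world axes, zero at the start; "ft_torque": the same for the moment, N m; "grip_width": finger opening in m.
Only numpy, scipy, OpenCV 4.12 (cv2) and the standard library are available. Lean on these libraries where they do the work, as an engineer would, in place of code of your own. Each camera call takes 0.05 s, during which the arm holds its last target. There are 200 camera calls.

## Working session

There is one attempt and no reset: what is moved stays moved. The work goes in short steps, Python scripts to look and compute and a shell command to move; the robot and the scene stay as the last step left them, time stands still between calls to the robot, and variables do not carry over. Pictures are saved under pics/ and viewed, about 12 in all and at most 16, crops included, and the job is handed in when it is done.

```bash
mkdir -p pics; ls; python3 - <<'E'
from workcell import bot
import cv2
for n in("top","side"):
    cv2.imwrite(f"pics/{n}0.png",bot.camera(n)); m=bot.camera_model(n); print(n,m)
print(bot.get_obs(),bot.tip_extent)
E
```

```text
pics
top {'K': array([[466.32159145,   0.        , 274.71269535],
       [  0.        , 466.32159145, 209.62218983],
       [  0.        ,   0.        ,   1.        ]]), 'k1': 0.03978410713547718, 'T': array([[-0.02333947, -0.9938671 ,  0.10809   ,  0.34552943],
       [-0.99971336,  0.02262522, -0.00782976,  0.00955993],
       [ 0.00533618, -0.10824176, -0.99411028,  1.23832631],
       [ 0.        ,  0.        ,  0.        ,  1.        ]])}
side {'K': array([[391.06654739,   0.        , 275.15031028],
       [  0.        , 391.06654739, 208.29566677],
       [  0.        ,   0.        ,   1.        ]]), 'k1': 0.0037214853689036304, 'T': array([[-0.94650564, -0.21894285,  0.23704663,  0.27733192],
       [-0.3226431 ,  0.62996024, -0.70643579,  0.59533969],
       [ 0.00533912, -0.74512692, -0.66690132,  0.66042784],
       [ 0.        ,  0.        ,  0.        ,  1.        ]])}
{'clock': 0.1, 'joint_pos': array([ 1.29500082e+00,  2.41330967e-01,  3.84376878e-03,  1.33521479e+00,
       -1.41419061e-05,  1.57078032e+00]), 'joint_vel': array([-0.00013965, -0.00223867,  0.00557559,  0.00014584, -0.00041124,
        0.00094706]), 'tau': array([ 5.73270745e-05, -3.73136795e+01,  2.53010470e+01,  1.08101073e-02,
       -4.78552477e-05, -4.21031785e-06]), 'eef_pos': array([0.13600671, 0.48056077, 0.23849952]), 'tool_rot': array([ 1.37453132e-01,  9.90507813e-01, -9.44755309e-04, -1.23980740e-04]), 'ft_force': array([-0.12312658,  0.35705728, -0.0127147 ]), 'ft_torque': array([-0.02052196,  0.0167118 , -0.03925461]), 'grip_width': 0.08523528492556479} 0.008
```

View pics/top0.png

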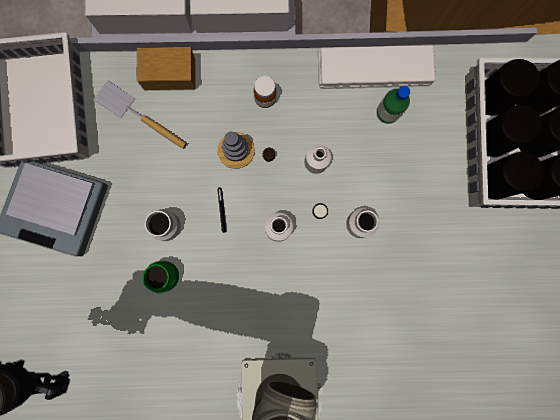

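View pics/side0.png

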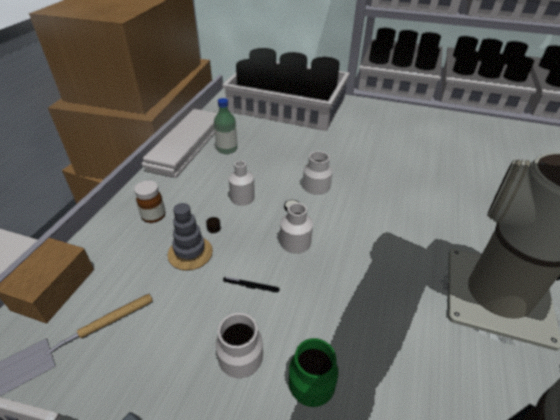

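```bash
cat > h.py <<'E'
from workcell import bot
import cv2, numpy as np
def ray(n,uv):
    m=bot.camera_model(n);K=m['K']
    D=np.array([m['k1'],0,0,0])
    p=cv2.undistortPoints(np.array([[uv]],float),K,D)[0,0]
    return m['T'][:3,3], m['T'][:3,:3]@np.array([p[0],p[1],1])
def onz(n,uv,z):
    o,d=ray(n,uv); return o+d*(z-o[2])/d[2]
def proj(n,P):
    m=bot.camera_model(n);T=np.linalg.inv(m['T'])
    return cv2.projectPoints(np.array([P],float),cv2.Rodrigues(T[:3,:3])[0],T[:3,3],m['K'],np.array([m['k1'],0,0,0]))[0][0,0]
def dark(im,uv,thr=70,r=22):
    u,v=map(int,uv);c=im[v-r:v+r,u-r:u+r]
    g=cv2.resize(c,None,fx=6,fy=6,interpolation=cv2.INTER_CUBIC).max(2)
    k,l,s,ce=cv2.connectedComponentsWithStats((g<thr).astype(np.uint8))
    i=1+np.argmin([np.hypot(*(ce[j]-6*r))-0.02*s[j,4]**1 for j in range(1,k)])
    cn=max(cv2.findContours((l==i).astype(np.uint8),0,1)[0],key=len)
    e=cv2.fitEllipse(cv2.convexHull(cn))
    return (np.array(e[0])+.5)/6-.5+[u-r,v-r], np.array(e[1])/6
JZ=dict(tiny=.110,small=.104,medium=.096,large=.090)
JR=dict(tiny=.022,small=.034,medium=.046,large=.057)
E
python3 - <<'E'
from h import *
t=cv2.imread('pics/top0.png');s=cv2.imread('pics/side0.png')
seed=dict(tiny=((320,154),(239,169)),small=((279,226),(296,210)),medium=((366,221),(318,160)),large=((160,224),(238,334)))
for k,(a,b) in seed.items():
  for n,im,uv in(("top",t,a),("side",s,b)):
    c,ax=dark(im,uv,r=22 if k=='large' else 16); P=onz(n,c,JZ[k]); print(k,n,c.round(1),ax.round(1),P.round(4), "diam px exp",(ax[1]*np.linalg.norm(P-bot.camera_model(n)['T'][:3,3])/bot.camera_model(n)['K'][0,0]).round(4),JR[k])
A=cv2.resize(t[120:250,205:395],(800,547),interpolation=cv2.INTER_CUBIC)
B=cv2.resize(s[145:275,155:345],(800,547),interpolation=cv2.INTER_CUBIC)
cv2.imwrite('pics/cropA.png',A);cv2.imwrite('pics/cropB.png',B)
E
```

```text
tiny top [319.3 153.5] [6.  7.9] [ 0.6049 -0.1125  0.11  ] diam px exp 0.0197 0.022Traceback (most recent call last):
  File "<stdin>", line 6, in <module>
  File "h.py", line 17, in dark
    i=1+np.argmin([np.hypot(*(ce[j]-6*r))-0.02*s[j,4]**1 for j in range(1,k)])
        ~~~~~~~~~^^^^^^^^^^^^^^^^^^^^^^^^^^^^^^^^^^^^^^^^^^^^^^^^^^^^^^^^^^^^^
    return _wrapfunc(a, 'argmin', axis=axis, out=out, **kwds)
    return _wrapit(obj, method, *args, **kwds)
    result = getattr(arr, method)(*args, **kwds)
ValueError: attempt to get argmin of an empty sequence
```

```bash
python3 - <<'E'
from h import *
t=cv2.imread('pics/top0.png');s=cv2.imread('pics/side0.png')
seed=dict(tiny=((320,154),(239,169)),small=((279,226),(296,210)),medium=((366,221),(318,160)),large=((160,224),(238,334)))
for k,(a,b) in seed.items():
  for n,im,uv in(("top",t,a),("side",s,b)):
   for thr in(70,110):
    try:
     c,ax=dark(im,uv,thr,r=22 if k=='large' else 14); P=onz(n,c,JZ[k]); print(k,n,thr,c.round(1),ax.round(1),P.round(4), "diam",(ax[1]*np.linalg.norm(P-bot.camera_model(n)['T'][:3,3])/bot.camera_model(n)['K'][0,0]).round(4),JR[k])
    except ValueError: print(k,n,thr,'none')
A=cv2.resize(t[120:250,205:395],(800,547),interpolation=cv2.INTER_CUBIC)
B=cv2.resize(s[145:275,155:345],(800,547),interpolation=cv2.INTER_CUBIC)
cv2.imwrite('pics/cropA.png',A);cv2.imwrite('pics/cropB.png',B)
E
```

```text
tiny top 70 [319.3 153.5] [6.  7.9] [ 0.6049 -0.1125  0.11  ] diam 0.0197 0.022
tiny top 110 [319.7 152.7] [8.3 8.5] [ 0.6068 -0.1136  0.11  ] diam 0.0212 0.022
tiny side 70 none
tiny side 110 [235.5 170.7] [3.4 6.9] [ 0.6045 -0.0831  0.11  ] diam 0.0165 0.022
small top 70 [278.5 225.1] [12.9 13.1] [ 0.4306 -0.0077  0.104 ] diam 0.0319 0.034
small top 110 [278.5 225. ] [13.5 13.6] [ 0.4309 -0.0077  0.104 ] diam 0.0332 0.034
small side 70 [285.3 208. ] [1.9 4.4] [ 0.4549 -0.0021  0.104 ] diam 0.0095 0.034
small side 110 [298.9 210. ] [ 7.3 11.2] [ 0.4257 -0.0056  0.104 ] diam 0.0239 0.034
medium top 70 [366.5 221.1] [16.2 18. ] [ 0.4362 -0.2242  0.096 ] diam 0.0451 0.046
medium top 110 [366.9 220.8] [18.  18.5] [ 0.437  -0.2252  0.096 ] diam 0.0463 0.046
medium side 70 none
medium side 110 [320.9 157.8] [ 6.7 12.8] [ 0.4304 -0.2219  0.096 ] diam 0.0329 0.046
large top 70 [157.3 223.2] [22.1 23. ] [0.4433 0.29   0.09  ] diam 0.0585 0.057
large top 110 [157.2 223.1] [22.7 23.3] [0.4435 0.2903 0.09  ] diam 0.0593 0.057
large side 70 [237.6 333.7] [21.3 31.7] [0.4395 0.2973 0.09  ] diam 0.0538 0.057
large side 110 [237.2 330.6] [29.2 34.6] [0.4423 0.2924 0.09  ] diam 0.059 0.057
```

View pics/cropA.png

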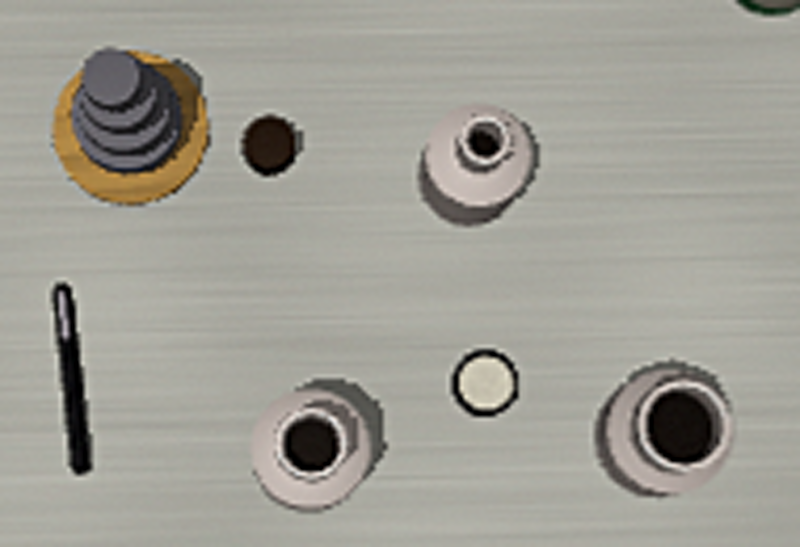

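View pics/cropB.png

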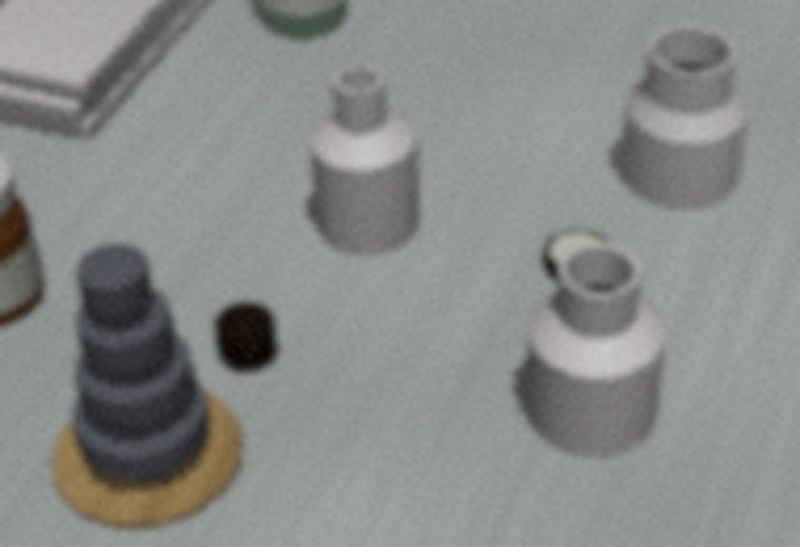

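```bash
python3 - <<'E'
from h import *
sc=190/800
t=np.array([205,120])+sc*np.array([111.5,78])-.4; s=np.array([155,145])+sc*np.array([113,265])-.4
o1,d1=ray('top',t);o2,d2=ray('side',s)
a=np.linalg.lstsq(np.c_[d1,-d2],o2-o1,rcond=None)[0]
print(t,s,o1+a[0]*d1,o2+a[1]*d2)
A=cv2.imread('pics/top0.png')
# disc centre from crop
c=np.array([205,120])+sc*np.array([131,127])-.4
print('disc',onz('top',c,0.01))
P=(o1+a[0]*d1+o2+a[1]*d2)/2
for nm,off,w in(('top',(205,120),(205,120)),('side',(155,225),(170,190))):
  im=cv2.imread(f'pics/{nm}0.png'); x0,y0=(210,120) if nm=='top' else (160,190); f=10
  c=cv2.resize(im[y0:y0+58,x0:x0+58] if nm=='top' else im[y0:y0+80,x0:x0+58],None,fx=f if nm=='top' else 7,fy=f if nm=='top' else 7,interpolation=cv2.INTER_CUBIC); f=f if nm=='top' else 7
  for z0 in(0.0,):
   for i,r in enumerate((17,23,29,34.5)):
    z=P[2]-.033*i
    q=np.array([proj(nm,[P[0]+r/1e3*np.cos(th),P[1]+r/1e3*np.sin(th),z]) for th in np.linspace(0,6.28,60)])
    cv2.polylines(c,[((q-[x0,y0]+.5)*f).astype(int)],True,[(0,0,255),(0,255,0),(255,0,0),(0,255,255)][i],1)
  cv2.imwrite(f'pics/ov_{nm}.png',c)
a=cv2.imread('pics/ov_top.png')[:560];b=cv2.imread('pics/ov_side.png')[:560]
h=max(a.shape[0],b.shape[0]);a=cv2.copyMakeBorder(a,0,h-a.shape[0],0,0,0);b=cv2.copyMakeBorder(b,0,h-b.shape[0],0,0,0)
m=np.hstack([a,b]);print(m.shape);cv2.imwrite('pics/ov.png',m[:600,:]if m.shape[1]<=800 else cv2.resize(m,None,fx=.8,fy=.8))
E
```

```text
[231.08125 138.125  ] [181.4375 207.5375] [0.64066277 0.10190887 0.13852699] [0.64071239 0.1019295  0.13854204]
disc [0.64300551 0.1007449  0.01      ]
(560, 986, 3)
```

View pics/ov.png

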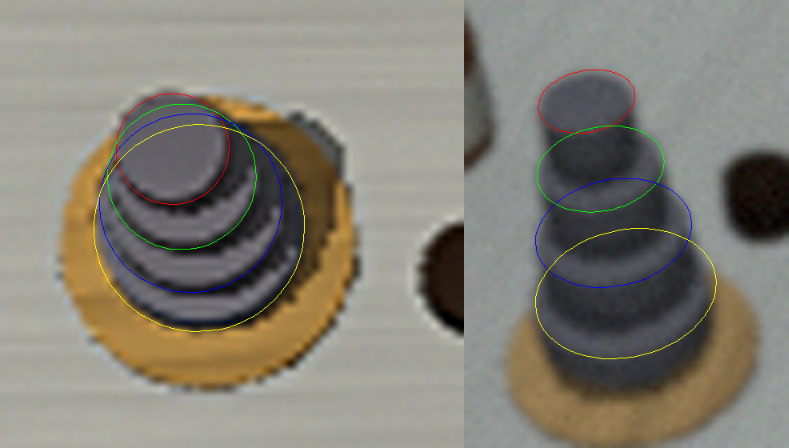

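```bash
python3 -m jog '[[[0.03,-0.02,0,0,0,2,105],[0.06,-0.04,0,0,0,6,105],[0.09,-0.065,0,0,0,12,105],[0.12,-0.09,0,0,0,15.8,105],[0.15,-0.115,0,0,0,15.8,105],[0.18,-0.14,0,0,0,15.8,105],[0.21,-0.16,0,0,0,15.8,105],[0.24,-0.18,0,0,0,15.8,105],[0.27,-0.2,0,0,0,15.8,105],[0.27,-0.2,0,0,0,15.8,105]]]' && python3 - <<'E'
from workcell import bot
o=bot.get_obs();print(o['eef_pos'],o['tool_rot'],o['grip_width'],bot.tip_extent,o['joint_pos'].round(3))
E
```

```text
clock: 0.93
eef_pos: [0.4105, 0.2776, 0.2387]
tool_rot: [0.004, 1.0, -0.001, 0.001]
ft_force: [0.9, 1.7, -0.5]
grip_width: 0.0503
[0.4104873  0.27760666 0.23870375] [ 3.65764658e-03  9.99992469e-01 -8.98981530e-04  9.35820305e-04] 0.05030724022581475 0.008 [ 0.596  0.232 -0.008  1.33  -0.003  0.603]
```

```bash
python3 -m jog '[[[0.03,-0.023,0,0,0,0,105],[0.06,-0.046,0,0,0,0,105],[0.09,-0.069,0,0,0,0,105],[0.12,-0.092,0,0,0,0,105],[0.15,-0.115,0,0,0,0,105],[0.18,-0.138,-0.01,0,0,0,105],[0.21,-0.16,-0.03,0,0,0,105],[0.231,-0.176,-0.05,0,0,0,105],[0.231,-0.176,-0.05,0,0,0,105],[0.231,-0.176,-0.05,0,0,0,105]]]' && python3 - <<'E'
from h import *
o=bot.get_obs();print(o['eef_pos'],o['grip_width'])
s=bot.camera('side');t=bot.camera('top')
for n,im in(('side',s),('top',t)):
  for dz in(0,-.008,-.021):
    for dy in (.025,-.025):
      print(n,dz,proj(n,o['eef_pos']+[0,dy,dz]))
a=cv2.resize(s[120:280,120:250],None,fx=3.5,fy=3.5,interpolation=cv2.INTER_CUBIC);b=cv2.resize(t[80:180,190:290],None,fx=3.4,fy=5.6/1.65,interpolation=cv2.INTER_CUBIC)
b=cv2.copyMakeBorder(b,0,a.shape[0]-b.shape[0],0,0,0)
cv2.imwrite('pics/h1.png',np.hstack([a,b]))
E
```

```text
clock: 1.77
eef_pos: [0.6362, 0.104, 0.1859]
tool_rot: [0.001, 1.0, -0.0, -0.003]
ft_force: [-0.9, 0.6, 0.8]
grip_width: 0.0499
[0.63623839 0.10395712 0.18587568] 0.049924435128975375
side 0 [172.5377475  198.24612769]
side 0 [185.50583344 182.63297524]
side -0.008 [173.25902394 201.48556538]
side -0.008 [186.10452575 185.83204967]
side -0.021 [174.40893952 206.65063089]
side -0.021 [187.05983094 190.9371461 ]
top 0 [217.5553309  134.87847322]
top 0 [239.26382399 134.44165628]
top -0.008 [217.95790738 135.80181651]
top -0.008 [239.50626457 135.36738378]
top -0.021 [218.59955408 137.27353016]
top -0.021 [239.89268794 136.84293176]
```

View pics/h1.png

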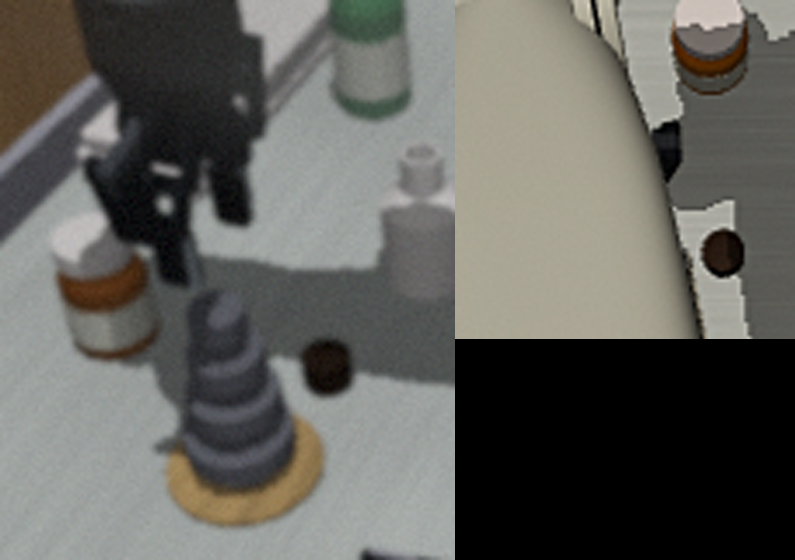

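```bash
python3 -m jog '[[[0.004,-0.003,0,0,0,0,105],[0.004,-0.003,0,0,0,0,105],[0.004,-0.003,-0.015,0,0,0,105],[0.004,-0.003,-0.03,0,0,0,105],[0.004,-0.003,-0.045,0,0,0,105],[0.004,-0.003,-0.058,0,0,0,105],[0.004,-0.003,-0.066,0,0,0,105],[0.004,-0.003,-0.070,0,0,0,105],[0.004,-0.003,-0.070,0,0,0,105],[0.004,-0.003,-0.070,0,0,0,105]]]' &&  python3 -m jog '[[[0,0,0,0,0,0,115],[0,0,0,0,0,0,125],[0,0,0,0,0,0,135],[0,0,0,0,0,0,145],[0,0,0,0,0,0,155],[0,0,0,0,0,0,165],[0,0,0,0,0,0,180],[0,0,0,0,0,0,200],[0,0,0,0,0,0,200],[0,0,0,0,0,0,200]]]'
```

```text
clock: 2.7
eef_pos: [0.6415, 0.1025, 0.1202]
tool_rot: [-0.0, 1.0, 0.0, 0.001]
ft_force: [0.3, -0.0, 0.6]
grip_width: 0.0502
clock: 3.53
eef_pos: [0.6415, 0.1023, 0.1199]
tool_rot: [-0.0, 1.0, 0.0, 0.001]
ft_force: [-0.7, 0.8, 5.2]
grip_width: 0.0322
```

```bash
python3 -m jog '[[[0,0,0.005,0,0,0,200],[0,0,0.015,0,0,0,200],[0,0,0.03,0,0,0,200],[0,0,0.05,0,0,0,200],[0,0,0.07,0,0,0,200],[0,0,0.085,0,0,0,200],[0,0,0.09,0,0,0,200],[0,0,0.09,0,0,0,200],[0,0,0.09,0,0,0,200],[0,0,0.09,0,0,0,200]]]' && python3 - <<'E'
from h import *
s=bot.camera('side');t=bot.camera('top')
a=cv2.resize(s[90:280,120:250],None,fx=3,fy=3,interpolation=cv2.INTER_CUBIC);b=cv2.resize(t[80:180,190:290],None,fx=3.4,fy=5.6/1.65,interpolation=cv2.INTER_CUBIC)
b=cv2.copyMakeBorder(b,0,a.shape[0]-b.shape[0],0,0,0)
cv2.imwrite('pics/h2.png',np.hstack([a,b]))
E
```

```text
clock: 4.37
eef_pos: [0.6403, 0.1019, 0.2077]
tool_rot: [0.0, 1.0, -0.0, -0.001]
ft_force: [0.0, -0.2, -1.2]
grip_width: 0.0318
```

View pics/h2.png

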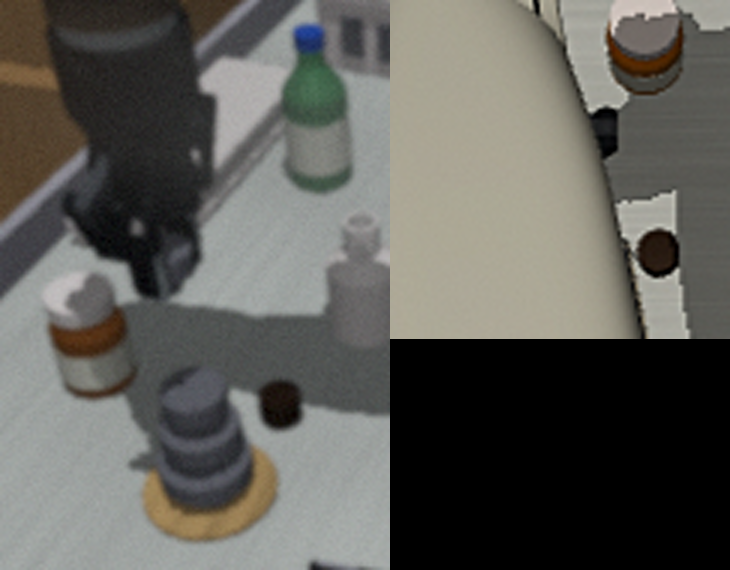

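```bash
python3 - <<'E'
from h import *
sc=190/800
for k,u in dict(tiny=(357.5,79),small=(598.5,271),medium=(692.5,53.5)).items(): print(k,onz('side',np.array([155,145])+sc*np.array(u)-.4,JZ[k]))
print(bot.get_obs()['eef_pos'])
E
```

```text
tiny [ 0.60701695 -0.11368086  0.11      ]
small [ 0.43097    -0.00715991  0.104     ]
medium [ 0.43531331 -0.22259921  0.096     ]
[0.6403597  0.10189994 0.20764242]
```

```bash
python3 -m jog '[[[-0.005,-0.03,0,0,0,0,200],[-0.01,-0.065,0,0,0,0,200],[-0.016,-0.1,0,0,0,0,200],[-0.022,-0.135,0,0,0,0,200],[-0.028,-0.17,0,0,0,0,200],[-0.032,-0.195,0,0,0,0,200],[-0.034,-0.21,0,0,0,0,200],[-0.034,-0.2155,-0.01,0,0,0,200],[-0.034,-0.2155,-0.03,0,0,0,200],[-0.034,-0.2155,-0.045,0,0,0,200]]]' && python3 -m jog '[[[0,0,-0.01,0,0,0,200],[0,0,-0.01,0,0,0,200],[0,0,-0.01,0,0,0,200],[0,0,-0.01,0,0,0,200]]]' && python3 - <<'E'
from h import *
print(bot.get_obs()['eef_pos'])
s=bot.camera('side');t=bot.camera('top')
a=cv2.resize(s[110:220,180:300],None,fx=4.5,fy=4.5,interpolation=cv2.INTER_CUBIC)
cv2.imwrite('pics/h3.png',a)
E
```

```text
clock: 5.3
eef_pos: [0.6071, -0.1128, 0.1625]
tool_rot: [0.0, 1.0, 0.0, -0.0]
ft_force: [-0.9, -0.6, -0.9]
grip_width: 0.0318
clock: 5.63
eef_pos: [0.6079, -0.1127, 0.1549]
tool_rot: [-0.001, 1.0, -0.0, 0.001]
ft_force: [1.2, 0.8, 0.4]
grip_width: 0.0325
[ 0.60785691 -0.11265441  0.15490079]
```

View pics/h3.png

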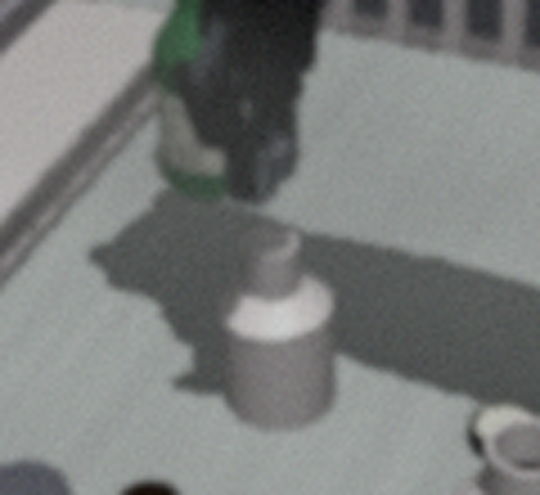

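```bash
python3 -m jog '[[[-0.0005,-0.001,-0.008,0,0,0,200],[-0.0005,-0.001,-0.016,0,0,0,200],[-0.0005,-0.001,-0.023,0,0,0,200],[-0.0005,-0.001,-0.029,0,0,0,200],[-0.0005,-0.001,-0.033,0,0,0,200],[-0.0005,-0.001,-0.037,0,0,0,200],[-0.0005,-0.001,-0.037,0,0,0,200],[-0.0005,-0.001,-0.037,0,0,0,200]]]'
```

```text
clock: 6.4
eef_pos: [0.6065, -0.1144, 0.117]
tool_rot: [0.0, 1.0, 0.0, -0.0]
ft_force: [0.8, -0.6, -0.8]
grip_width: 0.0321
```

```bash
python3 -m jog '[[[0,0,-0.002,0,0,0,200],[0,0,-0.004,0,0,0,200],[0,0,-0.006,0,0,0,200],[0,0,-0.0065,0,0,0,200],[0,0,-0.007,0,0,0,200],[0,0,-0.007,0,0,0,200]]]' && python3 -m jog '[[[0,0,-0.001,0,0,0,200],[0,0,-0.001,0,0,0,200]]]' && python3 -m jog '[[[0,0,-0.001,0,0,0,200],[0,0,-0.001,0,0,0,200]]]'
```

```text
clock: 6.9
eef_pos: [0.6067, -0.1144, 0.1102]
tool_rot: [0.0, 1.0, -0.0, -0.0]
ft_force: [0.6, 1.3, -0.5]
grip_width: 0.0323
clock: 7.07
eef_pos: [0.6068, -0.1144, 0.11]
tool_rot: [0.0, 1.0, -0.0, 0.0]
ft_force: [-1.3, 0.8, 3.4]
grip_width: 0.032
clock: 7.23
eef_pos: [0.6071, -0.1145, 0.11]
tool_rot: [0.0, 1.0, -0.0, 0.001]
ft_force: [-3.0, 0.5, 7.1]
grip_width: 0.0324
```

```bash
python3 -m jog '[[[0,0,0.001,0,0,0,170],[0,0,0.001,0,0,0,140],[0,0,0.001,0,0,0,110],[0,0,0.001,0,0,0,85],[0,0,0.001,0,0,0,75],[0,0,0.005,0,0,0,75],[0,0,0.02,0,0,0,75],[0,0,0.05,0,0,0,75],[0,0,0.08,0,0,0,75],[0,0,0.095,0,0,0,75]]]' && python3 -m jog '[[[0.004,0.025,0,0,0,0,75],[0.01,0.06,0,0,0,0,75],[0.016,0.095,0,0,0,0,75],[0.022,0.13,0,0,0,0,75],[0.027,0.165,0,0,0,0,75],[0.031,0.19,0,0,0,0,75],[0.034,0.208,0,0,0,0,75],[0.0345,0.2165,0,0,0,0,75],[0.0345,0.2165,-0.02,0,0,0,75],[0.0345,0.2165,-0.04,0,0,0,75]]]' && python3 - <<'E'
from h import *
s=bot.camera('side');t=bot.camera('top')
a=cv2.resize(s[130:275,155:275],None,fx=4,fy=4,interpolation=cv2.INTER_CUBIC)
b=cv2.resize(t[130:180,290:350],None,fx=5,fy=5,interpolation=cv2.INTER_CUBIC)
b=cv2.copyMakeBorder(b,0,a.shape[0]-b.shape[0],0,0,0)
cv2.imwrite('pics/h4.png',np.hstack([a,b]))
E
```

```text
clock: 8.07
eef_pos: [0.608, -0.1146, 0.2074]
tool_rot: [-0.0, 1.0, -0.0, 0.002]
ft_force: [-0.2, -1.1, 1.2]
grip_width: 0.0605
clock: 8.9
eef_pos: [0.6424, 0.1028, 0.1646]
tool_rot: [-0.001, 1.0, 0.0, 0.002]
ft_force: [0.8, -0.8, -1.4]
grip_width: 0.0601
```

View pics/h4.png

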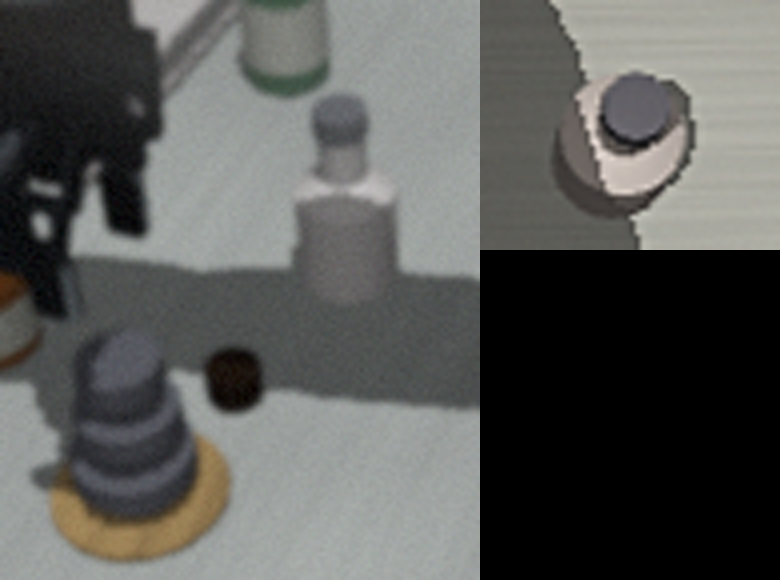

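```bash
python3 -c "
from h import *
P=[.641,.1018,.1055];p=proj('side',P);print(p,(p-[155,130]+.5)*4, onz('side',(185.4,220.4),.1055))"
```

```text
[183.82453046 219.45205675] [117.29812185 359.80822699] [0.63657538 0.10325705 0.1055    ]
```

```bash
python3 -m jog '[[[0,0,-0.01,0,0,0,75],[0,0,-0.025,0,0,0,75],[0,0,-0.04,0,0,0,75],[0,0,-0.055,0,0,0,75],[0,0,-0.068,0,0,0,75],[0,0,-0.074,0,0,0,75],[0,0,-0.0775,0,0,0,75],[0,0,-0.0775,0,0,0,75],[0,0,-0.0775,0,0,0,75]]]' &&  python3 -m jog '[[[0,0,0,0,0,0,90],[0,0,0,0,0,0,100],[0,0,0,0,0,0,110],[0,0,0,0,0,0,120],[0,0,0,0,0,0,130],[0,0,0,0,0,0,140],[0,0,0,0,0,0,160],[0,0,0,0,0,0,170],[0,0,0,0,0,0,170],[0,0,0,0,0,0,170]]]'
```

```text
clock: 9.75
eef_pos: [0.6419, 0.1019, 0.0868]
tool_rot: [0.0, 1.0, 0.0, 0.001]
ft_force: [0.6, -0.6, 0.2]
grip_width: 0.06
clock: 10.58
eef_pos: [0.6417, 0.102, 0.0868]
tool_rot: [0.0, 1.0, 0.0, 0.001]
ft_force: [-0.9, -0.6, 4.9]
grip_width: 0.044
```

```bash
python3 -m jog '[[[0,0,0.005,0,0,0,170],[0,0,0.015,0,0,0,170],[0,0,0.035,0,0,0,170],[0,0,0.06,0,0,0,170],[0,0,0.085,0,0,0,170],[0,0,0.105,0,0,0,170],[0,0,0.115,0,0,0,170],[0,0,0.115,0,0,0,170]]]' && python3 -m jog '[[[-0.02,-0.011,0,0,0,0,170],[-0.05,-0.026,0,0,0,0,170],[-0.08,-0.042,0,0,0,0,170],[-0.11,-0.058,0,0,0,0,170],[-0.14,-0.073,0,0,0,0,170],[-0.17,-0.088,0,0,0,0,170],[-0.195,-0.101,0,0,0,0,170],[-0.208,-0.108,0,0,0,0,170],[-0.2105,-0.1095,-0.02,0,0,0,170],[-0.2105,-0.1095,-0.045,0,0,0,170]]]' && python3 -m jog '[[[0,0,-0.01,0,0,0,170],[0,0,-0.01,0,0,0,170],[0,0,-0.01,0,0,0,170],[0,0,-0.01,0,0,0,170]]]' && python3 - <<'E'
from h import *
s=bot.camera('side')
a=cv2.resize(s[110:290,150:350],None,fx=3,fy=3,interpolation=cv2.INTER_CUBIC)
cv2.imwrite('pics/h5.png',a)
E
```

```text
clock: 11.25
eef_pos: [0.6427, 0.1025, 0.2042]
tool_rot: [-0.0, 1.0, 0.001, 0.003]
ft_force: [-0.0, 0.6, -0.6]
grip_width: 0.0444
clock: 12.08
eef_pos: [0.4302, -0.008, 0.156]
tool_rot: [0.001, 1.0, -0.0, 0.001]
ft_force: [0.2, 0.1, -0.3]
grip_width: 0.0443
clock: 12.42
eef_pos: [0.4308, -0.0073, 0.1459]
tool_rot: [-0.0, 1.0, 0.0, -0.0]
ft_force: [0.3, 0.2, 0.3]
grip_width: 0.0444
```

View pics/h5.png

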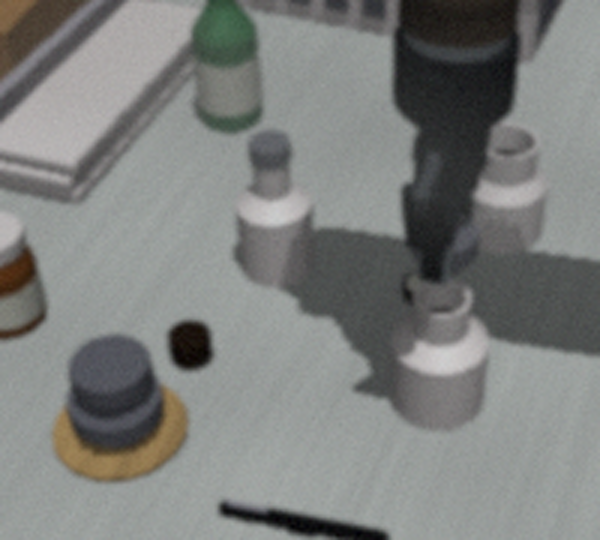

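```bash
python3 -m jog '[[[0,0,-0.008,0,0,0,170],[0,0,-0.016,0,0,0,170],[0,0,-0.022,0,0,0,170],[0,0,-0.027,0,0,0,170],[0,0,-0.031,0,0,0,170],[0,0,-0.034,0,0,0,170],[0,0,-0.034,0,0,0,170]]]' && python3 -m jog '[[[0,0,-0.002,0,0,0,170],[0,0,-0.004,0,0,0,170],[0,0,-0.006,0,0,0,170],[0,0,-0.007,0,0,0,170],[0,0,-0.007,0,0,0,170]]]' && python3 -m jog '[[[0,0,-0.001,0,0,0,170],[0,0,-0.001,0,0,0,170]]]' && python3 -m jog '[[[0,0,-0.001,0,0,0,170],[0,0,-0.001,0,0,0,170]]]'
```

```text
clock: 13.05
eef_pos: [0.4301, -0.0074, 0.111]
tool_rot: [0.0, 1.0, 0.0, -0.001]
ft_force: [0.1, -0.4, -0.9]
grip_width: 0.0443
clock: 13.47
eef_pos: [0.4305, -0.0074, 0.1046]
tool_rot: [0.0, 1.0, -0.0, -0.0]
ft_force: [-0.1, 0.8, -1.0]
grip_width: 0.0445
clock: 13.63
eef_pos: [0.4308, -0.0074, 0.104]
tool_rot: [0.0, 1.0, -0.0, 0.0]
ft_force: [0.4, 0.0, -0.2]
grip_width: 0.0442
clock: 13.8
eef_pos: [0.4309, -0.0074, 0.1038]
tool_rot: [0.0, 1.0, 0.0, 0.0]
ft_force: [-3.0, 0.5, 8.2]
grip_width: 0.0443
```

```bash
python3 -m jog '[[[0,0,0.001,0,0,0,140],[0,0,0.001,0,0,0,110],[0,0,0.001,0,0,0,80],[0,0,0.001,0,0,0,55],[0,0,0.001,0,0,0,45],[0,0,0.005,0,0,0,45],[0,0,0.02,0,0,0,45],[0,0,0.05,0,0,0,45],[0,0,0.08,0,0,0,45],[0,0,0.08,0,0,0,45]]]' && python3 -m jog '[[[0.025,0.012,0,0,0,0,45],[0.055,0.03,0,0,0,0,45],[0.085,0.045,0,0,0,0,45],[0.115,0.06,0,0,0,0,45],[0.145,0.076,0,0,0,0,45],[0.175,0.092,0,0,0,0,45],[0.197,0.103,0,0,0,0,45],[0.208,0.108,0,0,0,0,45],[0.2105,0.1095,-0.025,0,0,0,45],[0.2105,0.1095,-0.05,0,0,0,45]]]' && python3 - <<'E'
from h import *
s=bot.camera('side');t=bot.camera('top')
a=cv2.resize(s[130:290,150:330],None,fx=3,fy=3,interpolation=cv2.INTER_CUBIC)
b=cv2.resize(t[195:255,250:310],None,fx=4,fy=4,interpolation=cv2.INTER_CUBIC)
b=cv2.copyMakeBorder(b,0,a.shape[0]-b.shape[0],0,0,0)
cv2.imwrite('pics/h6.png',np.hstack([a,b]))
p=proj('side',[.641,.1018,.0725]);print((p-[150,130]+.5)*3)
E
```

```text
clock: 14.63
eef_pos: [0.4342, -0.0075, 0.1883]
tool_rot: [0.0, 1.0, -0.0, 0.005]
ft_force: [1.7, 1.5, -0.3]
grip_width: 0.0704
clock: 15.47
eef_pos: [0.6438, 0.1032, 0.1333]
tool_rot: [-0.0, 1.0, 0.0, 0.002]
ft_force: [-0.6, -0.4, -0.9]
grip_width: 0.0703
[110.0152461  303.85740468]
```

View pics/h6.png

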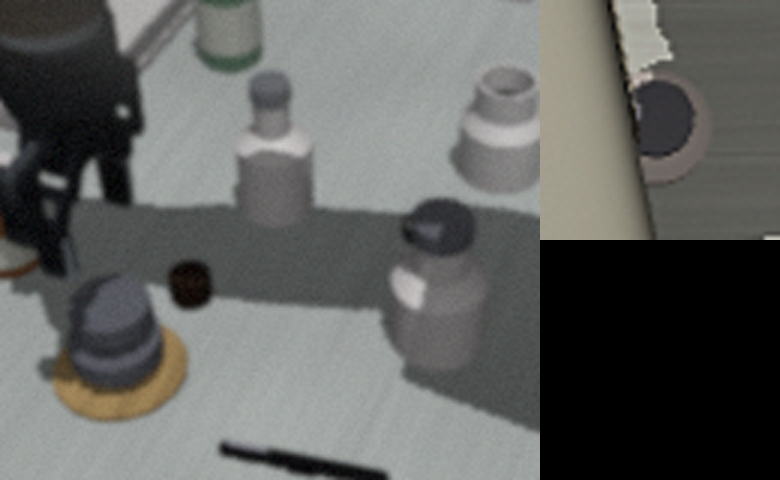

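```bash
python3 -m jog '[[[0,0,-0.01,0,0,0,45],[0,0,-0.025,0,0,0,45],[0,0,-0.04,0,0,0,45],[0,0,-0.055,0,0,0,45],[0,0,-0.068,0,0,0,45],[0,0,-0.076,0,0,0,45],[0,0,-0.08,0,0,0,45],[0,0,-0.081,0,0,0,45],[0,0,-0.081,0,0,0,45]]]' &&  python3 -m jog '[[[0,0,0,0,0,0,60],[0,0,0,0,0,0,70],[0,0,0,0,0,0,80],[0,0,0,0,0,0,90],[0,0,0,0,0,0,100],[0,0,0,0,0,0,120],[0,0,0,0,0,0,135],[0,0,0,0,0,0,135],[0,0,0,0,0,0,135]]]' && python3 -m jog '[[[0,0,0.005,0,0,0,135],[0,0,0.015,0,0,0,135],[0,0,0.035,0,0,0,135],[0,0,0.06,0,0,0,135],[0,0,0.09,0,0,0,135],[0,0,0.12,0,0,0,135],[0,0,0.14,0,0,0,135],[0,0,0.149,0,0,0,135],[0,0,0.149,0,0,0,135]]]'
```

```text
clock: 16.32
eef_pos: [0.6417, 0.1021, 0.0526]
tool_rot: [0.0, 1.0, 0.0, 0.001]
ft_force: [-0.4, -0.6, 0.3]
grip_width: 0.0701
clock: 17.07
eef_pos: [0.6421, 0.1022, 0.0532]
tool_rot: [0.0, 1.0, 0.0, 0.001]
ft_force: [0.0, -1.1, 7.0]
grip_width: 0.0562
clock: 17.82
eef_pos: [0.6425, 0.1024, 0.2041]
tool_rot: [-0.0, 1.0, 0.0, 0.003]
ft_force: [0.8, 0.1, -0.4]
grip_width: 0.0562
```

```bash
python3 -m jog '[[[-0.01,-0.016,0,0,0,0,135],[-0.027,-0.043,0,0,0,0,135],[-0.045,-0.072,0,0,0,0,135],[-0.063,-0.1,0,0,0,0,135],[-0.081,-0.129,0,0,0,0,135],[-0.099,-0.157,0,0,0,0,135],[-0.117,-0.186,0,0,0,0,135],[-0.135,-0.215,0,0,0,0,135],[-0.153,-0.243,0,0,0,0,135],[-0.17,-0.27,0,0,0,0,135]]]' && python3 -m jog '[[[-0.016,-0.026,0,0,0,0,135],[-0.028,-0.045,0,0,0,0,135],[-0.034,-0.054,0,0,0,0,135],[-0.035,-0.056,-0.02,0,0,0,135],[-0.035,-0.056,-0.04,0,0,0,135],[-0.035,-0.056,-0.055,0,0,0,135],[-0.035,-0.056,-0.065,0,0,0,135],[-0.035,-0.056,-0.065,0,0,0,135]]]' && python3 - <<'E'
from h import *
print(bot.get_obs()['eef_pos'])
s=bot.camera('side')
a=cv2.resize(s[70:230,220:400],None,fx=3,fy=3,interpolation=cv2.INTER_CUBIC)
cv2.imwrite('pics/h7.png',a)
E
```

```text
clock: 18.65
eef_pos: [0.4686, -0.1687, 0.1987]
tool_rot: [0.0, 1.0, 0.001, -0.002]
ft_force: [1.0, -0.8, -1.0]
grip_width: 0.0561
clock: 19.32
eef_pos: [0.4341, -0.2224, 0.1325]
tool_rot: [-0.0, 1.0, 0.002, -0.003]
ft_force: [0.1, -0.3, -1.1]
grip_width: 0.0563
[ 0.43411831 -0.22237813  0.13253998]
```

View pics/h7.png

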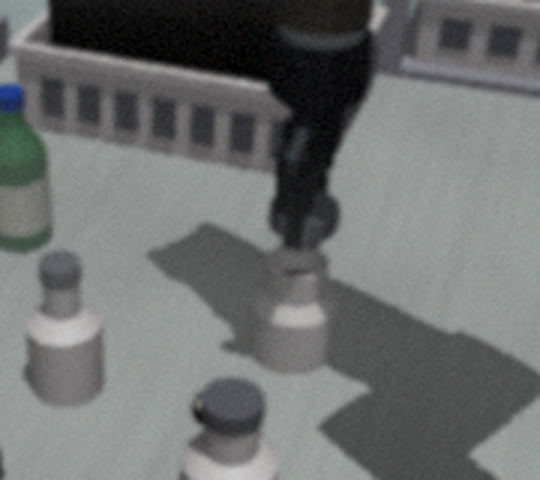

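```bash
python3 -m jog '[[[0,0,-0.005,0,0,0,135],[0,0,-0.012,0,0,0,135],[0,0,-0.018,0,0,0,135],[0,0,-0.024,0,0,0,135],[0,0,-0.028,0,0,0,135],[0,0,-0.032,0,0,0,135],[0,0,-0.034,0,0,0,135],[0,0,-0.034,0,0,0,135]]]'
```

```text
clock: 20.03
eef_pos: [0.4358, -0.2238, 0.1013]
tool_rot: [0.0, 1.0, 0.0, -0.0]
ft_force: [-0.2, -0.2, -0.7]
grip_width: 0.056
```

```bash
python3 -m jog '[[[0,0,-0.002,0,0,0,135],[0,0,-0.004,0,0,0,135],[0,0,-0.006,0,0,0,135],[0,0,-0.006,0,0,0,135]]]' && python3 -m jog '[[[0,0,-0.001,0,0,0,135],[0,0,-0.001,0,0,0,135]]]' && python3 -m jog '[[[0,0,-0.001,0,0,0,135],[0,0,-0.001,0,0,0,135]]]'
```

```text
clock: 20.37
eef_pos: [0.436, -0.2238, 0.0955]
tool_rot: [0.0, 1.0, 0.0, -0.0]
ft_force: [0.1, -0.1, -0.4]
grip_width: 0.0562
clock: 20.53
eef_pos: [0.4362, -0.2239, 0.0952]
tool_rot: [0.0, 1.0, -0.0, 0.0]
ft_force: [-1.2, 0.6, 3.0]
grip_width: 0.0566
clock: 20.7
eef_pos: [0.4362, -0.2239, 0.0951]
tool_rot: [0.0, 1.0, -0.0, 0.0]
ft_force: [-3.9, 1.9, 9.6]
grip_width: 0.0561
```

```bash
python3 -m jog '[[[0,0,0.001,0,0,0,100],[0,0,0.001,0,0,0,70],[0,0,0.001,0,0,0,40],[0,0,0.001,0,0,0,15],[0,0,0.001,0,0,0,0],[0,0,0.005,0,0,0,0],[0,0,0.02,0,0,0,0],[0,0,0.05,0,0,0,0],[0,0,0.08,0,0,0,0],[0,0,0.08,0,0,0,0]]]' && python3 -m jog '[[[0.017,0.027,0,0,0,0,0],[0.035,0.056,0,0,0,0,0],[0.053,0.084,0,0,0,0,0],[0.071,0.113,0,0,0,0,0],[0.089,0.142,0,0,0,0,0],[0.107,0.17,0,0,0,0,0],[0.125,0.199,0,0,0,0,0],[0.143,0.228,0,0,0,0,0],[0.16,0.255,0,0,0,0,0],[0.178,0.283,0,0,0,0,0]]]' && python3 -m jog '[[[0.016,0.026,0,0,0,0,0],[0.024,0.038,0,0,0,0,0],[0.027,0.043,0,0,0,0,0],[0.027,0.043,-0.03,0,0,0,0],[0.027,0.043,-0.06,0,0,0,0],[0.027,0.043,-0.08,0,0,0,0],[0.027,0.043,-0.08,0,0,0,0]]]' && python3 - <<'E'
from h import *
print(bot.get_obs()['eef_pos'])
s=bot.camera('side');t=bot.camera('top')
a=cv2.resize(s[130:290,150:350],None,fx=2.7,fy=2.7,interpolation=cv2.INTER_CUBIC)
b=cv2.resize(t[195:255,340:400],None,fx=4,fy=4,interpolation=cv2.INTER_CUBIC)
b=cv2.copyMakeBorder(b,0,a.shape[0]-b.shape[0],0,0,0)
cv2.imwrite('pics/h8.png',np.hstack([a,b]))
p=proj('side',[.641,.1018,.039]);print((p-[150,130]+.5)*2.7)
E
```

```text
clock: 21.53
eef_pos: [0.4395, -0.2256, 0.1797]
tool_rot: [0.0, 1.0, -0.002, 0.005]
ft_force: [1.4, -0.7, -0.0]
grip_width: 0.0852
clock: 22.37
eef_pos: [0.6146, 0.0606, 0.1735]
tool_rot: [-0.0, 1.0, -0.0, -0.0]
ft_force: [-0.2, -0.8, -0.0]
grip_width: 0.0855
clock: 22.95
eef_pos: [0.6368, 0.1007, 0.088]
tool_rot: [0.0, 1.0, -0.001, -0.005]
ft_force: [-0.4, -0.3, -0.4]
grip_width: 0.0853
[0.63682813 0.10068356 0.08801947]
[105.10983109 302.91476098]
```

View pics/h8.png

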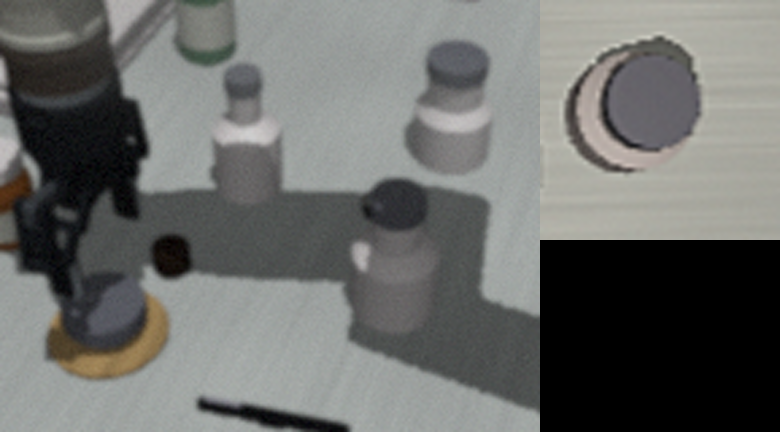

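```bash
python3 -m jog '[[[0,0,0,0,0,0,0],[0,0,-0.012,0,0,0,0],[0,0,-0.027,0,0,0,0],[0,0,-0.042,0,0,0,0],[0,0,-0.055,0,0,0,0],[0,0,-0.064,0,0,0,0],[0,0,-0.070,0,0,0,0],[0,0,-0.073,0,0,0,0],[0,0,-0.073,0,0,0,0]]]' &&  python3 -m jog '[[[0,0,0,0,0,0,15],[0,0,0,0,0,0,25],[0,0,0,0,0,0,35],[0,0,0,0,0,0,45],[0,0,0,0,0,0,55],[0,0,0,0,0,0,70],[0,0,0,0,0,0,100],[0,0,0,0,0,0,100],[0,0,0,0,0,0,100]]]' && python3 -m jog '[[[0,0,0.005,0,0,0,100],[0,0,0.015,0,0,0,100],[0,0,0.035,0,0,0,100],[0,0,0.06,0,0,0,100],[0,0,0.09,0,0,0,100],[0,0,0.12,0,0,0,100],[0,0,0.15,0,0,0,100],[0,0,0.17,0,0,0,100],[0,0,0.18,0,0,0,100],[0,0,0.18,0,0,0,100]]]'
```

```text
clock: 23.8
eef_pos: [0.6415, 0.102, 0.0212]
tool_rot: [0.0, 1.0, 0.0, 0.0]
ft_force: [-0.8, -0.1, 0.3]
grip_width: 0.0854
clock: 24.55
eef_pos: [0.642, 0.1022, 0.022]
tool_rot: [0.0, 1.0, 0.0, 0.001]
ft_force: [0.0, -0.3, 6.1]
grip_width: 0.0668
clock: 25.38
eef_pos: [0.6426, 0.1023, 0.2043]
tool_rot: [0.0, 1.0, 0.0, 0.003]
ft_force: [-0.3, -0.2, 0.4]
grip_width: 0.0671
```

```bash
python3 -m jog '[[[-0.015,0.014,0,0,0,0,100],[-0.038,0.036,0,0,0,0,100],[-0.062,0.059,0,0,0,0,100],[-0.086,0.082,0,0,0,0,100],[-0.11,0.105,0,0,0,0,100],[-0.134,0.128,0,0,0,0,100],[-0.157,0.15,0,0,0,0,100],[-0.178,0.17,0,0,0,0,100],[-0.192,0.183,0,0,0,0,100],[-0.198,0.189,0,0,0,0,100]]]' && python3 -m jog '[[[0,0,-0.015,0,0,0,100],[0,0,-0.035,0,0,0,100],[0,0,-0.055,0,0,0,100],[0,0,-0.067,0,0,0,100],[0,0,-0.07,0,0,0,100],[0,0,-0.07,0,0,0,100]]]' && python3 - <<'E'
from h import *
print(bot.get_obs()['eef_pos'])
s=bot.camera('side')
a=cv2.resize(s[220:420,140:360],None,fx=3,fy=3,interpolation=cv2.INTER_CUBIC)
cv2.imwrite('pics/h9.png',a)
E
```

```text
clock: 26.22
eef_pos: [0.44, 0.292, 0.1988]
tool_rot: [-0.002, 1.0, -0.001, -0.002]
ft_force: [-0.2, -0.2, -0.4]
grip_width: 0.0671
clock: 26.72
eef_pos: [0.4423, 0.2898, 0.1287]
tool_rot: [0.0, 1.0, -0.001, -0.002]
ft_force: [-0.1, -0.2, 0.4]
grip_width: 0.0672
[0.44227063 0.28983797 0.12871634]
```

View pics/h9.png

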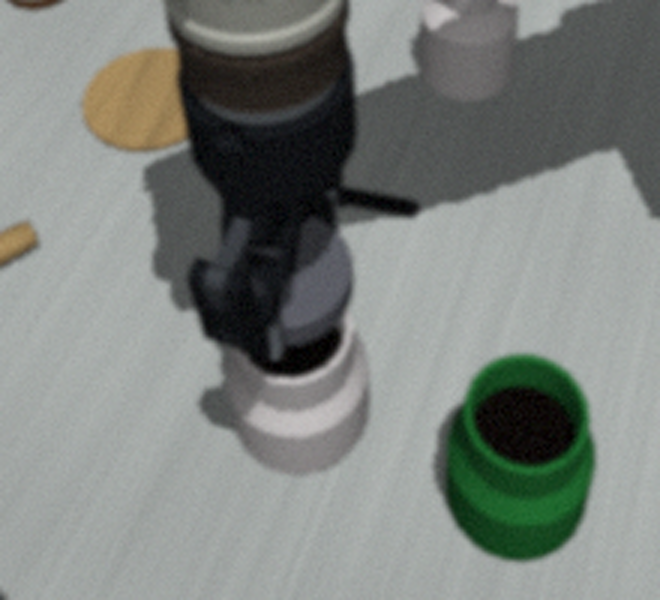

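```bash
python3 -m jog '[[[0,0,-0.005,0,0,0,100],[0,0,-0.011,0,0,0,100],[0,0,-0.017,0,0,0,100],[0,0,-0.022,0,0,0,100],[0,0,-0.027,0,0,0,100],[0,0,-0.031,0,0,0,100],[0,0,-0.033,0,0,0,100],[0,0,-0.033,0,0,0,100]]]'
```

```text
clock: 27.43
eef_pos: [0.4428, 0.2909, 0.0971]
tool_rot: [-0.0, 1.0, -0.0, -0.001]
ft_force: [-1.0, 0.2, 0.4]
grip_width: 0.0669
```

```bash
python3 -m jog '[[[0,0,-0.002,0,0,0,100],[0,0,-0.004,0,0,0,100],[0,0,-0.005,0,0,0,100],[0,0,-0.005,0,0,0,100]]]' && python3 -m jog '[[[0,0,-0.001,0,0,0,100],[0,0,-0.001,0,0,0,100]]]' && python3 -m jog '[[[0,0,-0.001,0,0,0,100],[0,0,-0.001,0,0,0,100]]]' && python3 -m jog '[[[0,0,-0.001,0,0,0,100],[0,0,-0.001,0,0,0,100]]]'
```

```text
clock: 27.77
eef_pos: [0.4431, 0.2911, 0.0926]
tool_rot: [0.0, 1.0, -0.0, -0.0]
ft_force: [-0.1, -0.5, -0.2]
grip_width: 0.0672
clock: 27.93
eef_pos: [0.4432, 0.2911, 0.0917]
tool_rot: [0.0, 1.0, -0.0, -0.0]
ft_force: [0.1, 0.2, -1.2]
grip_width: 0.0671
clock: 28.1
eef_pos: [0.4433, 0.2912, 0.091]
tool_rot: [-0.0, 1.0, 0.0, 0.0]
ft_force: [0.5, -0.9, 1.1]
grip_width: 0.067
clock: 28.27
eef_pos: [0.4434, 0.2912, 0.091]
tool_rot: [0.0, 1.0, 0.0, 0.0]
ft_force: [-1.9, -1.0, 7.5]
grip_width: 0.0669
```

Home. Release, retreat upward and check with both cameras.

```bash
python3 -m jog '[[[0,0,0.001,0,0,0,70],[0,0,0.001,0,0,0,40],[0,0,0.001,0,0,0,15],[0,0,0.001,0,0,0,0],[0,0,0.001,0,0,0,0],[0,0,0.005,0,0,0,0],[0,0,0.02,0,0,0,0],[0,0,0.05,0,0,0,0],[0,0,0.08,0,0,0,0],[0,0,0.11,0,0,0,0]]]' && python3 -m jog '[[[-0.015,0.03,0,0,0,0,0],[-0.035,0.06,0,0,0,0,0],[-0.065,0.085,0.01,0,0,0,0],[-0.095,0.11,0.02,0,0,0,0],[-0.12,0.13,0.03,0,0,0,0],[-0.14,0.145,0.03,0,0,0,0],[-0.15,0.15,0.03,0,0,0,0],[-0.15,0.15,0.03,0,0,0,0]]]' && python3 - <<'E'
from h import *
s=bot.camera('side');t=bot.camera('top')
R=dict(tiny=17,small=23,medium=29,large=34.5)
C=dict(tiny=(.607,-.1144),small=(.4309,-.0074),medium=(.4362,-.2239),large=(.4434,.2912))
out=[]
for k in C:
  row=[]
  for n,im in(('top',t),('side',s)):
    f=6; im=im.copy(); c=proj(n,[*C[k],JZ[k]]); x0,y0=int(c[0])-22,int(c[1])-26
    w=np.zeros((50,66,3),np.uint8); q=im[y0:y0+50,max(0,x0-11):x0+55]; w=cv2.resize(q,(198*2,300),interpolation=cv2.INTER_CUBIC)
    e=np.array([proj(n,[C[k][0]+R[k]/1e3*np.cos(a),C[k][1]+R[k]/1e3*np.sin(a),JZ[k]+.018]) for a in np.linspace(0,6.28,16)])
    for p in (e-[x0-11,y0]+.5)*6: cv2.circle(w,tuple(int(v) for v in p),1,(0,0,255),-1)
    row.append(w)
  out.append(np.hstack(row))
o=np.vstack([np.hstack(out[:2]),np.hstack(out[2:])]);cv2.imwrite('pics/f.png',cv2.resize(o,(800,303)))
v=np.hstack([t,s]);v=cv2.resize(v,(800,300));cv2.imwrite('pics/f2.png',np.vstack([v[:297],cv2.imread('pics/f.png')]))
E
```

```text
clock: 29.1
eef_pos: [0.4427, 0.2909, 0.2009]
tool_rot: [0.0, 1.0, -0.0, -0.0]
ft_force: [1.1, -0.6, 0.3]
grip_width: 0.0853
clock: 29.77
eef_pos: [0.2912, 0.4421, 0.23]
tool_rot: [-0.002, 1.0, 0.0, -0.0]
ft_force: [-0.1, -0.7, -0.5]
grip_width: 0.0853
```

View pics/f2.png

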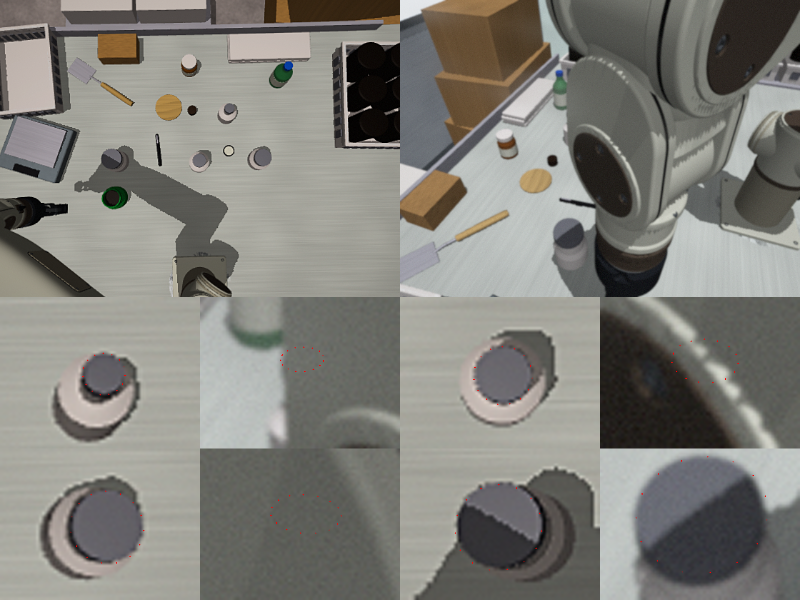

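All four jars are closed in the top view. The lid outlines match the predicted flange circles at home height, the wooden disc (168,107 in the composite) is empty, and the green jar hasn't moved. The arm blocks three of the side crops, but the earlier side views showed the tiny, small and medium lids seated.

```bash
python3 -c "
from workcell import bot
print(bot.job_done())"
```

```text
the job is handed in; nothing more can be done
None
```

I took the stack apart from the top and put the tiny, small, medium and large lids into their matching jars. I handed the job in at about 30 s of the 128 s allowed.

- **Seating force:** each lid went down with no contact during insertion, then met the rim at the expected height with 7–10 N. That is below the 40 N and 120 N limits.
- **Last top view:** all four flanges sit on their predicted home outlines, with the jars upright where they were found. The disc is empty and the green jar is untouched.
- **Last side view:** it confirmed only the large lid, because the arm hid the other three jars. Earlier side pictures, taken after each release, showed those three lids seated.
- **Measurements that disagreed:**
  - The grip opening read about 2 mm under each flange width on all four lids.
  - One by-eye check put the small lid about 4 mm off in x. It still went in without touching.

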